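# Return a marker board to the sprung holder

## Robot

A 7-joint arm with a two-finger parallel gripper is mounted at the origin on the work surface. World frame = base frame: x ahead of the robot, y to its left, z up, the work surface at z = 0. Lengths are in mm, angles in rad, forces in N, time in s.
With the tool pointing down it reaches from about 400 to 875 mm from the base axis. Payload 4.4 kg.
Tool frame: the origin (TCP) lies at the very end of the fingers, on their centre line; the grasp point (between the pads) lies 19 mm behind it; z points along the fingers, y is the line along which they close (so a half turn about z gives the same grasp; the last joint's range is limited). The gripper opens to 85 mm and grips with 20 to 120 N. Pads are 22 mm wide; open, the fingers measure 114 mm over their backs; the gripper's body (76 mm by 85 mm) begins 54 mm behind the grasp point. The pads swing forward as they close: fully open they stand 13 mm farther back than shut.
Start: joints at [1.227, 0.628, 0.038, 1.517, -0.027, 0.996, -0.02], TCP at [178.284, -625.086, 231.313] pointing down, gripper open.
Joint ranges: [-3.06, 3.06], [-0.37, 2.12], [-1.25, 1.32], [0.18, 2.47], [-1.1, 4.24], [0.23, 1.98], [-2.94, 2.94]. Speed limits (rad/s): [2.57, 2.57, 3.14, 3.14, 3.14, 3.14, 3.14].

## Interface

Orientations are given as a unit quaternion [x, y, z, w].
In Python, from workcell import ctrl, cams gives the robot as it stands. The module is installed in compiled form; this text tells all that it offers.
- The arm moves only by the tool drive_tool, never from a script. Its argument "series" is a list of rows, each an object of numbers: "x", "y", "z": the shift along the tool's x, y, z in units of 150 mm (1.0 is 150 mm); "ax", "ay", "az": the turn, a rotation vector about the tool's x, y, z in units of 2 rad (1.0 is 2 rad); "fingers": the opening, from 0 (shut) to 1 (fully open). A call has exactly 8 rows; each row is the pose to reach, as a shift and turn from the pose commanded when the call began, along the tool's axes at that moment; what a row does not reach only later rows make up. A row lasts 1/12 s, in which the tool goes at most 41.7 mm and 7.16 degrees, less where a joint would pass 70% of its speed; a pose out of reach is approached as far as the arm can. A call with a number of a shift or a turn outside -1 to 1 is refused whole. A call with a gripper value outside its range is refused whole. The fingers move at their own pace and stop on an object; "squeeze" is the grip in N (left out, the last holds). Time passes only in rows, so rows that repeat a pose let the fingers close, or fill a call up. It gives the time, the measured TCP pose, the force, the opening and the grip force at its end, in the units of the state.
- ctrl.observe(): the state, without advancing time (a new reading comes with each control period).
- cams.get_image(name): name is "scene" or "top" or "wrist"; returns the picture (420x560x3 uint8, red, green, blue); there is no depth.
- cams.camera_info(name): a dict with "vertical_fov" (degrees; the focal length in pixels is half the picture's height over the tangent of half this angle, whatever the lens; pixels are square), "cx", "cy" (the principal point, pixels), "R" (3x3) and "t" (3): a world point X has camera coordinates R X + t. Camera axes: x right, y down, z forward; pixel columns grow to the right and rows downward; lengths in mm; the calibration is good to about 2 mm. A picture is of the moment at which its call begins: read the wrist's pose just before it. camera_info takes no time and is no camera call; for the wrist camera it gives the pose at the moment of the call.
- ctrl.sign_off(): hands the job in; it is judged then, once.
The state is a dict: "t": time; "joints": joint angles; "joint_velocities": joint speeds; "tau": joint torques, N m; "tcp_pos": TCP position; "tool_rot": TCP orientation; "contact_force": force on the tool from outside, world axes, zero at the start; "ft_torque": the same for the moment, N m; "finger_gap": finger opening in mm; "grip_force": force on a finger pad.
Only numpy, scipy, OpenCV 4.12 (cv2) and the standard library are available. Lean on these libraries where they do the work, as an engineer would, in place of code of your own. Each camera call takes 0.05 s, during which the arm holds its last target. There are 200 camera calls.

## Task

On the filing desk, put the loose wooden marker board that has the same outline as the two in the sprung holder (not the shorter nor the narrower one) back on top of that pile, tucked under the holder's sprung steel arm. Leave it lying flat and squared up with the boards below, ends and sides level, with the arm pressing on it, and let go.

Things in the scene. Friction and masses are not known exactly. Their poses are not given: they have to be found in the camera images.
- board: The board to put away: flat light-wood plate, white label on top, 140 mm long (its x), 50 wide (y), 12 thick, about 70 g, lying label up on the desk. Origin: centre of its underside, z up. Either end may be gripped or lead. Two bystander boards of the same wood lie near, one 90 x 50 mm, one 140 x 26 mm; which lies where varies.
- pile_top (a point): Centre of the top of the holder's pile, 32 mm above the desk: two fixed boards, 140 (x) x 50 (y) mm, on a fixed grey plate 90 mm wide, no side walls. z up. x runs from the open end, where a board goes in, to the back stop (face at x = 80 mm, 8 mm higher than the pile) and points roughly to the robot's left. Nothing is above the pile between x = -70 and -22 mm, so a board lying home can be held there.
- lip_edge (a point): Middle of the free edge of the holder's 36 mm wide steel arm, on its underside. With the arm down it is at x = -22 mm, 22 mm above the pile. From this edge the lip slopes down at 30 degrees to the nose, which rests on the pile at x = +15 mm. A board slid in flat along +x, 0 to 10 mm above the pile, wedges the arm up by itself. Axes as the pile's while the arm is down.
- hold_arm (a joint): Angle of the holder's sprung arm, rad; its hinge is behind the back stop, at x = 101 mm of the pile. 0: nose on the pile; about 0.14: one more board beneath it; 0.9: fully lifted. The spring always presses it down, with about 2 to 4 N at the nose; it does not stay up by itself.
Not all that is in view belongs to the job. What is shaped like the part that bears pile_top but blue is not meant. What is shaped like the board but red is not meant.

How it is judged (in metres and radians):
At the end, for the whole second after the job is handed in: The 140 x 50 mm board lies flat on the pile (underside within 4 mm of the pile top, tilt under 0.08 rad), its centre within 15 mm of the pile's centre along and across, its length within 0.18 rad of the pile's, the arm raised to 0.08 to 0.22 rad upon it, and the board at rest (x of board in the frame of pile_top between -0.015 and 0.015 m and y of board in the frame of pile_top between -0.015 and 0.015 m and z of board in the frame of pile_top between -0.004 and 0.004 m and angle between the x axis of board and the x axis of pile_top, either way round below 0.18 rad and angle between board's own z axis and vertical below 0.08 rad and value of joint hold_arm between 0.08 and 0.22 rad and linear speed of board below 0.01 m/s and angular speed of board below 0.1 rad/s); the robot touches nothing.
It also fails if it takes over 35 s, if anything falls off the work surface, if the arm or the gripper's body presses on something with over 40 N, if the wrist force passes 120 N, or if a joint passes its speed limit or range.

## Working session

There is one attempt and no reset: what is moved stays moved. The work goes in short steps, Python scripts to look and compute and a tool call to move; the robot and the scene stay as the last step left them, time stands still between calls to the robot, and variables do not carry over. Pictures are saved under pics/ and viewed, at most 10 in all, crops included, and the job is handed in when it is done.

Besides the shell and the picture viewer there is one more tool, called as name([rows], argument=value, ...), one row to a line, values as JSON. drive_tool: Moves the arm, as the interface text tells. Shifts and turns lie within -1 to 1; 1 stands for 150 mm of shift or 2 rad of turn. Its arguments: {"type":"object","properties":{"series":{"type":"array"},"squeeze":{"type":"number"}},"required":["series"]}

```bash
mkdir -p pics
python3 - <<'E'
from workcell import ctrl,cams
import cv2,numpy as np
s=ctrl.observe();print(s['t'],s['tcp_pos'],s['tool_rot'])
for n in ("scene","top"):
    im=cams.get_image(n);cv2.imwrite(f"pics/{n}0.png",im[:,:,::-1]);i=cams.camera_info(n);print(n,i)
E
```

```text
0.0 [ 178.11884205 -624.47092619  230.37527971] [ 9.90365574e-01  1.38474266e-01 -1.42478516e-04 -9.41915225e-04]
scene {'vertical_fov': 46.96196037639983, 'cx': 280.23009806403957, 'cy': 208.3532656754354, 'R': array([[ 6.16946530e-01,  7.87004698e-01, -7.64680382e-04],
       [ 5.70916953e-01, -4.48219976e-01, -6.87860950e-01],
       [-5.41692544e-01,  4.23936857e-01, -7.25842083e-01]]), 't': array([-234.40227063, -241.0837434 , 1613.61353962])}
top {'vertical_fov': 56.99842649200636, 'cx': 280.52093940839296, 'cy': 212.41569912033054, 'R': array([[ 0.01125066, -0.99962179, -0.02509399],
       [-0.99092558, -0.00778425, -0.13418604],
       [ 0.13393995,  0.02637596, -0.99063838]]), 't': array([ -50.00825664,  458.74929865, 1084.22276698])}
```

View pics/scene0.png

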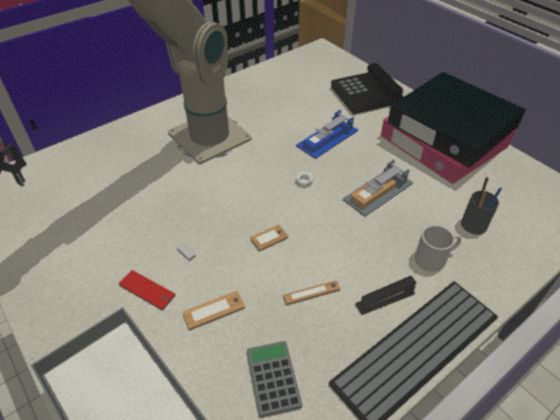

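View pics/top0.png

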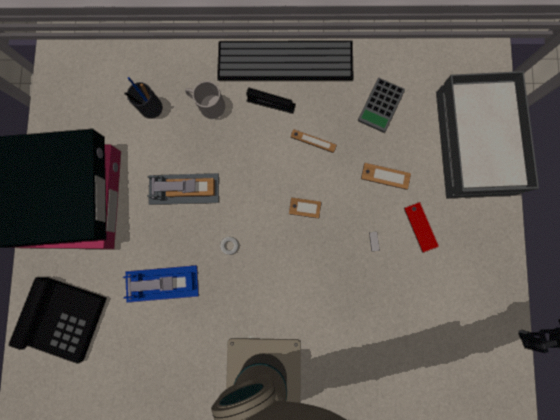

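Scene and top views. The candidates in the top view are:
- Full board at (386,176), the match: long and wide.
- Narrow board at (314,140).
- Short board at (305,208).
- Red board at (421,227), a decoy.
- Grey holder at (183,189), the one I want, with its open end to the right (robot's right). The blue holder at (161,284) is a decoy.

Next I measure and take a close crop.

```bash
cat > h.py <<'E'
import numpy as np,cv2
def K(i):
    f=210/np.tan(np.radians(i['vertical_fov']/2)); return f,i['cx'],i['cy']
def cast(i,p,z):
    f,cx,cy=K(i);p=np.atleast_2d(p);R=i['R'];C=-R.T@i['t']
    d=np.c_[(p[:,0]-cx)/f,(p[:,1]-cy)/f,np.ones(len(p))]@R
    return C+d*((z-C[2])/d[:,2])[:,None]
def wood(im):
    h=cv2.cvtColor(im,cv2.COLOR_RGB2HSV)
    return cv2.inRange(h,(8,110,70),(22,255,255))
def rects(i,im,z,mina=60):
    m=cv2.morphologyEx(wood(im),cv2.MORPH_CLOSE,np.ones((3,3)))
    out=[]
    for c in cv2.findContours(m,cv2.RETR_EXTERNAL,cv2.CHAIN_APPROX_NONE)[0]:
        if cv2.contourArea(c)<mina: continue
        w=cast(i,c[:,0].astype(float),z)[:,:2].astype(np.float32)
        (cx,cy),(a,b),t=cv2.minAreaRect(w)
        if a<b:a,b,t=b,a,t+90
        out.append((c[:,0].mean(0).round(),round(cx,1),round(cy,1),round(a,1),round(b,1),round((t+90)%180-90,2)))
    return out
E
python3 - <<'E'
from workcell import ctrl,cams
from h import *
for n in ("scene","top"):
    im=cv2.imread(f"pics/{n}0.png")[:,:,::-1].copy();i=cams.camera_info(n)
    for z in (12,32):
        print(n,z,*rects(i,im,z),sep="\n ")
im=cv2.imread("pics/top0.png")
a=cv2.resize(im[150:225,135:235],None,fx=4,fy=4,interpolation=2);b=cv2.resize(im[150:225,340:440],None,fx=4,fy=4,interpolation=2)
s=cv2.imread("pics/scene0.png");c=cv2.resize(s[155:220,335:420],(400,300));d=cv2.resize(s[280:340,170:260],(400,300))
cv2.imwrite("pics/crop1.png",np.vstack([np.hstack([a,b]),np.hstack([c,d])]))
E
```

```text
scene
 12
 (array([213., 310.]), 576.0, -354.5, 135.3, 48.7, 77.21)
 (array([313., 293.]), 682.5, -140.4, 135.5, 23.4, 69.51)
 (array([267., 240.]), 480.1, -116.7, 85.7, 48.0, 80.85)
 (array([371., 193.]), 524.2, 234.1, 152.1, 55.6, -88.36)
 (array([322.,  21.]), -375.2, 837.2, 447.6, 219.8, -41.15)
scene
 32
 (array([213., 310.]), 587.7, -359.6, 132.6, 47.7, 77.21)
 (array([313., 293.]), 692.1, -149.8, 132.8, 23.0, 69.51)
 (array([267., 240.]), 493.7, -126.6, 83.9, 47.0, 80.85)
 (array([371., 193.]), 537.0, 217.2, 149.1, 54.5, -88.36)
 (array([322.,  21.]), -344.3, 808.1, 438.5, 215.3, -41.15)
top
 12
 (array([305., 207.]), 477.1, -115.7, 86.7, 47.4, 81.85)
 (array([195., 189.]), 535.9, 226.4, 140.3, 52.0, -88.01)
 (array([386., 176.]), 573.4, -353.4, 137.6, 48.5, 76.91)
 (array([313., 142.]), 679.9, -139.7, 136.1, 24.6, 69.44)
top
 32
 (array([305., 207.]), 474.1, -115.0, 85.1, 46.6, 81.85)
 (array([195., 189.]), 531.9, 221.1, 137.8, 51.0, -88.01)
 (array([386., 176.]), 568.7, -348.5, 135.1, 47.6, 76.91)
 (array([313., 142.]), 673.3, -138.6, 133.7, 24.2, 69.44)
```

View pics/crop1.png

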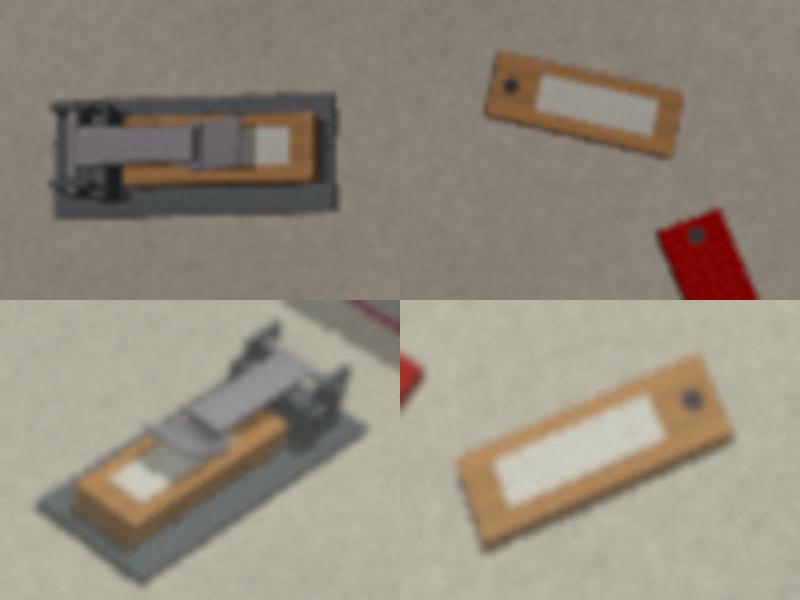

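The close crop confirms the picks: light-wood 140 x 50 board (label up, hole at its robot-left end) and the grey holder with its open end to the right. I'll approach now.

drive_tool([
  {"x": 0.12,"y": -0.03,"z": 0.02,"fingers": 0.85},
  {"x": 0.24,"y": -0.06,"z": 0.04,"fingers": 0.85},
  {"x": 0.36,"y": -0.09,"z": 0.06,"fingers": 0.85},
  {"x": 0.48,"y": -0.12,"z": 0.08,"fingers": 0.85},
  {"x": 0.6,"y": -0.15,"z": 0.1,"fingers": 0.85},
  {"x": 0.72,"y": -0.18,"z": 0.12,"fingers": 0.85},
  {"x": 0.84,"y": -0.21,"z": 0.14,"fingers": 0.85},
  {"x": 0.96,"y": -0.25,"z": 0.16,"fingers": 0.85},
])

```text
$.series[0]: bad value
```

drive_tool([
  {"x": 0.12,"y": -0.03,"z": 0.02,"az": -0.04,"fingers": 0.85},
  {"x": 0.24,"y": -0.06,"z": 0.04,"az": -0.08,"fingers": 0.85},
  {"x": 0.36,"y": -0.09,"z": 0.06,"az": -0.12,"fingers": 0.85},
  {"x": 0.48,"y": -0.12,"z": 0.08,"az": -0.16,"fingers": 0.85},
  {"x": 0.6,"y": -0.15,"z": 0.1,"az": -0.2,"fingers": 0.85},
  {"x": 0.72,"y": -0.18,"z": 0.12,"az": -0.24,"fingers": 0.85},
  {"x": 0.84,"y": -0.21,"z": 0.14,"az": -0.28,"fingers": 0.85},
  {"x": 0.96,"y": -0.25,"z": 0.16,"az": -0.32,"fingers": 0.85},
])

```text
$.series[0]: bad value
```

```bash
cat >> h.py <<'E'
from scipy.spatial.transform import Rotation as Ro
def go(s,pos,yang):
    """shift/turn in call units to reach TCP pos, tool pointing down, tool y at world angle yang (deg)"""
    R=Ro.from_quat(s['tool_rot']);y=np.radians(yang)
    Y=np.array([np.cos(y),np.sin(y),0]);Z=np.array([0,0,-1.]);X=np.cross(Y,Z)
    T=Ro.from_matrix(np.c_[X,Y,Z])
    print("t",round(s['t'],2),"tcp",np.round(s['tcp_pos'],1),"shift",np.round(R.inv().apply(np.array(pos)-s['tcp_pos'])/150,3),"turn",np.round((R.inv()*T).as_rotvec()/2,3))
E
python3 - <<'E'
from workcell import ctrl,cams
from h import *
s=ctrl.observe();go(s,(562,-400,150),-13)
i=cams.camera_info("wrist");im=cams.get_image("wrist");print(i);cv2.imwrite("pics/w1.png",im[:,:,::-1])
E
```

```text
t 0.1 tcp [ 178.1 -624.5  230.5] shift [ 2.872 -0.737  0.538] turn [-0.001 -0.    -0.533]
{'vertical_fov': 61.29088919917232, 'cx': 274.67960056289655, 'cy': 211.07423400029046, 'R': array([[ 0.27474622, -0.96151371, -0.00242781],
       [-0.9271284 , -0.26558839,  0.26437803],
       [-0.2548479 , -0.07038597, -0.96441607]]), 't': array([-648.74175388,  -35.20140912,  379.48540504])}
```

View pics/w1.png

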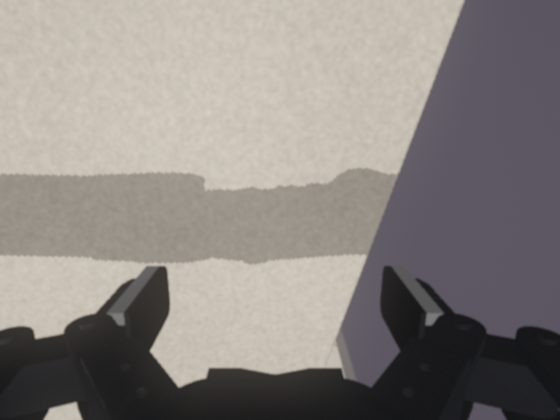

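The wrist view shows only bare desk, the arm's shadow (row ~215) and the two fingers, because the arm hasn't moved. Both calls were refused, probably because each row needs every key.

drive_tool([
  {"x": 0.12,"y": -0.03,"z": 0.02,"ax": 0,"ay": 0,"az": 0,"fingers": 0.85},
  {"x": 0.24,"y": -0.06,"z": 0.04,"ax": 0,"ay": 0,"az": 0,"fingers": 0.85},
  {"x": 0.36,"y": -0.09,"z": 0.06,"ax": 0,"ay": 0,"az": 0,"fingers": 0.85},
  {"x": 0.48,"y": -0.12,"z": 0.08,"ax": 0,"ay": 0,"az": 0,"fingers": 0.85},
  {"x": 0.6,"y": -0.15,"z": 0.1,"ax": 0,"ay": 0,"az": 0,"fingers": 0.85},
  {"x": 0.72,"y": -0.18,"z": 0.12,"ax": 0,"ay": 0,"az": 0,"fingers": 0.85},
  {"x": 0.84,"y": -0.21,"z": 0.14,"ax": 0,"ay": 0,"az": 0,"fingers": 0.85},
  {"x": 0.96,"y": -0.25,"z": 0.16,"ax": 0,"ay": 0,"az": 0,"fingers": 0.85},
])

```text
t: 0.82
tcp_pos: [307.2, -549.0, 206.8]
tool_rot: [0.99, 0.138, -0.0, -0.0]
contact_force: [-0.0, 0.2, 0.5]
finger_gap: 72.6
grip_force: 0.0
```

drive_tool([
  {"x": 0.12,"y": -0.03,"z": 0.02,"ax": 0,"ay": 0,"az": -0.04,"fingers": 0.85},
  {"x": 0.24,"y": -0.06,"z": 0.04,"ax": 0,"ay": 0,"az": -0.08,"fingers": 0.85},
  {"x": 0.36,"y": -0.09,"z": 0.06,"ax": 0,"ay": 0,"az": -0.12,"fingers": 0.85},
  {"x": 0.48,"y": -0.12,"z": 0.08,"ax": 0,"ay": 0,"az": -0.16,"fingers": 0.85},
  {"x": 0.6,"y": -0.15,"z": 0.1,"ax": 0,"ay": 0,"az": -0.2,"fingers": 0.85},
  {"x": 0.72,"y": -0.18,"z": 0.12,"ax": 0,"ay": 0,"az": -0.24,"fingers": 0.85},
  {"x": 0.84,"y": -0.21,"z": 0.14,"ax": 0,"ay": 0,"az": -0.28,"fingers": 0.85},
  {"x": 0.96,"y": -0.25,"z": 0.16,"ax": 0,"ay": 0,"az": -0.32,"fingers": 0.85},
])

```text
t: 1.48
tcp_pos: [435.2, -473.6, 182.9]
tool_rot: [0.896, 0.445, -0.0, -0.0]
contact_force: [0.2, 0.3, -0.4]
finger_gap: 72.5
grip_force: 0.0
```

Run:
```python
from workcell import ctrl,cams
from h import *
s=ctrl.observe();go(s,(562,-400,150),-13);print(s['joints'],s['finger_gap'])
i=cams.camera_info("wrist");im=cams.get_image("wrist");cv2.imwrite("pics/w2.png",im[:,:,::-1]);print(*rects(i,im,12,400),sep="\n")
```

```text
t 1.48 tcp [ 435.2 -473.6  182.9] shift [0.902 0.376 0.219] turn [-0.     0.    -0.211]
[ 0.86279097  0.67174745 -0.13275259  1.58428161  0.10614134  0.89294762
  0.04254556] 72.52832207655366
```

drive_tool([
  {"x": 0.13,"y": 0.05,"z": 0.03,"ax": 0,"ay": 0,"az": -0.03,"fingers": 0.85},
  {"x": 0.26,"y": 0.1,"z": 0.06,"ax": 0,"ay": 0,"az": -0.06,"fingers": 0.85},
  {"x": 0.39,"y": 0.15,"z": 0.09,"ax": 0,"ay": 0,"az": -0.09,"fingers": 0.85},
  {"x": 0.52,"y": 0.2,"z": 0.12,"ax": 0,"ay": 0,"az": -0.12,"fingers": 0.85},
  {"x": 0.65,"y": 0.25,"z": 0.15,"ax": 0,"ay": 0,"az": -0.15,"fingers": 0.85},
  {"x": 0.78,"y": 0.3,"z": 0.18,"ax": 0,"ay": 0,"az": -0.18,"fingers": 0.85},
  {"x": 0.88,"y": 0.36,"z": 0.2,"ax": 0,"ay": 0,"az": -0.21,"fingers": 0.85},
  {"x": 0.88,"y": 0.36,"z": 0.2,"ax": 0,"ay": 0,"az": -0.21,"fingers": 0.85},
])

```text
t: 2.2
tcp_pos: [563.1, -396.9, 152.2]
tool_rot: [0.781, 0.624, 0.002, -0.0]
contact_force: [1.3, 1.2, 0.1]
finger_gap: 72.4
grip_force: 0.0
```

Run:
```python
from workcell import ctrl,cams
from h import *
s=ctrl.observe();go(s,(562,-400,150),-13)
i=cams.camera_info("wrist");im=cams.get_image("wrist");cv2.imwrite("pics/w3.png",im[:,:,::-1]);print(*rects(i,im,12,400),sep="\n")
```

```text
t 2.2 tcp [ 563.1 -396.9  152.2] shift [-0.022 -0.003  0.014] turn [ 0.001 -0.002  0.002]
```

View pics/w3.png

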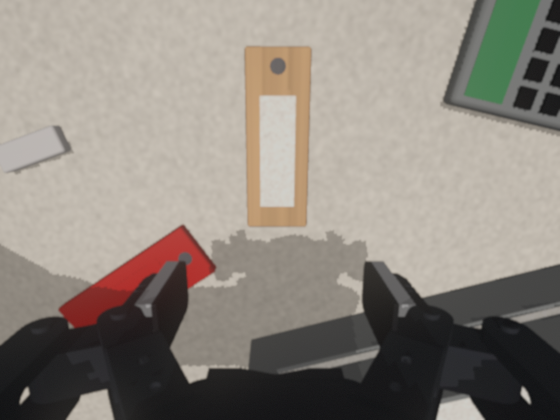

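Wrist view: the board is upright at (278,136), with corners near (246,47), (310,47), (307,227), (248,227). The red decoy is at (140,280), clear of the left finger's path but close. My wood threshold was too strict for this camera, so I'm re-measuring with a looser one.

```bash
sed -i 's/(8,110,70)/(8,75,70)/' h.py
python3 - <<'E'
from workcell import ctrl,cams
from h import *
s=ctrl.observe();i=cams.camera_info("wrist");im=cv2.imread("pics/w3.png")[:,:,::-1].copy()
print(im[210,280],im[70,255]);print(*rects(i,im,12,400),sep="\n")
print(cast(i,[[246,47],[310,47],[307,227],[248,227]],12).round(1))
print("red",cast(i,[[184,228],[215,268]],12).round(1))
E
```

```text
[189 154 115] [191 156 116]
(array([277., 135.]), 572.8, -354.2, 137.6, 48.6, 76.81)
[[ 565.8 -282.1   12. ]
 [ 611.8 -292.7   12. ]
 [ 581.6 -428.6   12. ]
 [ 533.3 -417.4   12. ]]
red [[ 480.7 -406.2   12. ]
 [ 496.3 -447.2   12. ]]
```

drive_tool([
  {"x": -0.01,"y": 0,"z": 0.14,"ax": 0,"ay": 0,"az": 0,"fingers": 0.85},
  {"x": -0.02,"y": 0,"z": 0.28,"ax": 0,"ay": 0,"az": 0,"fingers": 0.85},
  {"x": -0.03,"y": 0,"z": 0.42,"ax": 0,"ay": 0,"az": 0,"fingers": 0.85},
  {"x": -0.03,"y": 0,"z": 0.57,"ax": 0,"ay": 0,"az": 0,"fingers": 0.85},
  {"x": -0.03,"y": 0,"z": 0.72,"ax": 0,"ay": 0,"az": 0,"fingers": 0.85},
  {"x": -0.03,"y": 0,"z": 0.86,"ax": 0,"ay": 0,"az": 0,"fingers": 0.85},
  {"x": -0.03,"y": 0,"z": 0.96,"ax": 0,"ay": 0,"az": 0,"fingers": 0.85},
  {"x": -0.03,"y": 0,"z": 0.96,"ax": 0,"ay": 0,"az": 0,"fingers": 0.85},
])

```text
t: 2.92
tcp_pos: [554.0, -405.5, 5.7]
tool_rot: [0.785, 0.62, -0.001, -0.003]
contact_force: [-0.5, -0.1, -1.1]
finger_gap: 72.6
grip_force: 0.0
```

Run:
```python
from workcell import ctrl,cams
from h import *
s=ctrl.observe();go(s,(562,-401.3,1),-13.1);print(s['contact_force'])
```

```text
t 2.92 tcp [ 554.  -405.5    5.7] shift [0.039 0.046 0.031] turn [-0.003 -0.001 -0.002]
[-0.49492938 -0.06201866 -1.1245464 ]
```

drive_tool([
  {"x": 0.01,"y": 0.01,"z": 0,"ax": 0,"ay": 0,"az": 0,"fingers": 0.85},
  {"x": 0.02,"y": 0.02,"z": 0,"ax": 0,"ay": 0,"az": 0,"fingers": 0.85},
  {"x": 0.02,"y": 0.02,"z": 0,"ax": 0,"ay": 0,"az": 0,"fingers": 0.85},
  {"x": 0.02,"y": 0.02,"z": 0,"ax": 0,"ay": 0,"az": 0,"fingers": 0.85},
  {"x": 0.02,"y": 0.02,"z": 0,"ax": 0,"ay": 0,"az": 0,"fingers": 0.85},
  {"x": 0.02,"y": 0.02,"z": 0,"ax": 0,"ay": 0,"az": 0,"fingers": 0.85},
  {"x": 0.02,"y": 0.02,"z": 0,"ax": 0,"ay": 0,"az": 0,"fingers": 0.85},
  {"x": 0.02,"y": 0.02,"z": 0,"ax": 0,"ay": 0,"az": 0,"fingers": 0.85},
])

```text
t: 3.58
tcp_pos: [560.3, -404.3, 9.5]
tool_rot: [0.785, 0.62, -0.0, 0.0]
contact_force: [-0.5, 0.3, -0.1]
finger_gap: 72.9
grip_force: 0.0
```

Run:
```python
from workcell import ctrl,cams
from h import *
s=ctrl.observe();go(s,(562,-401.3,1),-13.1);print(s['contact_force'])
```

```text
t 3.58 tcp [ 560.3 -404.3    9.5] shift [0.022 0.007 0.057] turn [ 0.     0.    -0.002]
[-0.46293212  0.32786417 -0.110669  ]
```

drive_tool([
  {"x": 0.01,"y": 0.005,"z": 0.02,"ax": 0,"ay": 0,"az": 0,"fingers": 0.85},
  {"x": 0.02,"y": 0.01,"z": 0.04,"ax": 0,"ay": 0,"az": 0,"fingers": 0.85},
  {"x": 0.02,"y": 0.01,"z": 0.055,"ax": 0,"ay": 0,"az": 0,"fingers": 0.85},
  {"x": 0.02,"y": 0.01,"z": 0.055,"ax": 0,"ay": 0,"az": 0,"fingers": 0.85},
  {"x": 0.02,"y": 0.01,"z": 0.055,"ax": 0,"ay": 0,"az": 0,"fingers": 0.4},
  {"x": 0.02,"y": 0.01,"z": 0.055,"ax": 0,"ay": 0,"az": 0,"fingers": 0.4},
  {"x": 0.02,"y": 0.01,"z": 0.055,"ax": 0,"ay": 0,"az": 0,"fingers": 0.4},
  {"x": 0.02,"y": 0.01,"z": 0.055,"ax": 0,"ay": 0,"az": 0,"fingers": 0.4},
], squeeze=60)

```text
t: 4.25
tcp_pos: [562.8, -401.8, 1.4]
tool_rot: [0.785, 0.62, 0.0, 0.0]
contact_force: [-0.3, -0.1, 2.0]
finger_gap: 48.1
grip_force: 61.9
```

Gripped (48 mm gap, 62 N). I'll lift it, then travel.

drive_tool([
  {"x": 0,"y": 0,"z": -0.05,"ax": 0,"ay": 0,"az": 0,"fingers": 0.4},
  {"x": 0,"y": 0,"z": -0.14,"ax": 0,"ay": 0,"az": 0,"fingers": 0.4},
  {"x": 0,"y": 0,"z": -0.26,"ax": 0,"ay": 0,"az": 0,"fingers": 0.4},
  {"x": 0.05,"y": 0,"z": -0.4,"ax": 0,"ay": 0,"az": -0.01,"fingers": 0.4},
  {"x": 0.15,"y": 0.01,"z": -0.54,"ax": 0,"ay": 0,"az": -0.02,"fingers": 0.4},
  {"x": 0.27,"y": 0.02,"z": -0.68,"ax": 0,"ay": 0,"az": -0.03,"fingers": 0.4},
  {"x": 0.41,"y": 0.03,"z": -0.78,"ax": 0,"ay": 0,"az": -0.04,"fingers": 0.4},
  {"x": 0.55,"y": 0.04,"z": -0.85,"ax": 0,"ay": 0,"az": -0.05,"fingers": 0.4},
])

```text
t: 4.92
tcp_pos: [588.5, -322.7, 132.1]
tool_rot: [0.752, 0.659, 0.001, 0.002]
contact_force: [0.1, 1.2, -0.8]
finger_gap: 48.1
grip_force: 61.9
```

Run:
```python
from workcell import ctrl,cams
from h import *
s=ctrl.observe();go(s,(537,50,130),2);print(s['finger_gap'],s['grip_force'])
```

```text
t 4.92 tcp [ 588.5 -322.7  132.1] shift [ 2.417 -0.67   0.008] turn [ 0.002  0.001 -0.084]
48.064460329492974 61.86132788658142
```

drive_tool([
  {"x": 0.13,"y": -0.03,"z": 0,"ax": 0,"ay": 0,"az": 0,"fingers": 0.4},
  {"x": 0.26,"y": -0.06,"z": 0,"ax": 0,"ay": 0,"az": 0,"fingers": 0.4},
  {"x": 0.38,"y": -0.09,"z": 0,"ax": 0,"ay": 0,"az": 0,"fingers": 0.4},
  {"x": 0.5,"y": -0.12,"z": 0,"ax": 0,"ay": 0,"az": 0,"fingers": 0.4},
  {"x": 0.62,"y": -0.15,"z": 0,"ax": 0,"ay": 0,"az": 0,"fingers": 0.4},
  {"x": 0.74,"y": -0.18,"z": 0,"ax": 0,"ay": 0,"az": 0,"fingers": 0.4},
  {"x": 0.86,"y": -0.22,"z": 0,"ax": 0,"ay": 0,"az": 0,"fingers": 0.4},
  {"x": 0.98,"y": -0.26,"z": 0,"ax": 0,"ay": 0,"az": 0,"fingers": 0.4},
])

```text
t: 5.58
tcp_pos: [568.3, -171.0, 129.9]
tool_rot: [0.753, 0.659, 0.0, 0.001]
contact_force: [-0.5, -0.0, -0.2]
finger_gap: 47.8
grip_force: 61.9
```

drive_tool([
  {"x": 0.12,"y": -0.03,"z": 0,"ax": 0,"ay": 0,"az": -0.01,"fingers": 0.4},
  {"x": 0.24,"y": -0.06,"z": 0,"ax": 0,"ay": 0,"az": -0.02,"fingers": 0.4},
  {"x": 0.36,"y": -0.09,"z": 0,"ax": 0,"ay": 0,"az": -0.03,"fingers": 0.4},
  {"x": 0.48,"y": -0.12,"z": 0,"ax": 0,"ay": 0,"az": -0.04,"fingers": 0.4},
  {"x": 0.6,"y": -0.15,"z": 0,"ax": 0,"ay": 0,"az": -0.05,"fingers": 0.4},
  {"x": 0.72,"y": -0.18,"z": 0,"ax": 0,"ay": 0,"az": -0.06,"fingers": 0.4},
  {"x": 0.82,"y": -0.21,"z": 0,"ax": 0,"ay": 0,"az": -0.07,"fingers": 0.4},
  {"x": 0.87,"y": -0.23,"z": 0,"ax": 0,"ay": 0,"az": -0.08,"fingers": 0.4},
])

```text
t: 6.25
tcp_pos: [551.5, -35.1, 129.6]
tool_rot: [0.696, 0.718, 0.001, 0.0]
contact_force: [-0.5, 0.1, -0.3]
finger_gap: 47.8
grip_force: 61.9
```

Run:
```python
from workcell import ctrl,cams
from h import *
s=ctrl.observe();go(s,(537,50,130),2);print(s['finger_gap'],s['grip_force'])
i=cams.camera_info("wrist");im=cams.get_image("wrist");cv2.imwrite("pics/w4.png",im[:,:,::-1]);print(*rects(i,im,32,300),sep="\n")
```

```text
t 6.25 tcp [551.5 -35.1 129.6] shift [ 0.57  -0.079 -0.002] turn [ 0.001 -0.    -0.002]
47.77555412099566 61.87803626060486
(array([445., 285.]), 681.6, -89.6, 58.0, 27.8, 69.48)
(array([256., 176.]), 527.3, -12.5, 221.7, 137.5, -88.58)
```

View pics/w4.png

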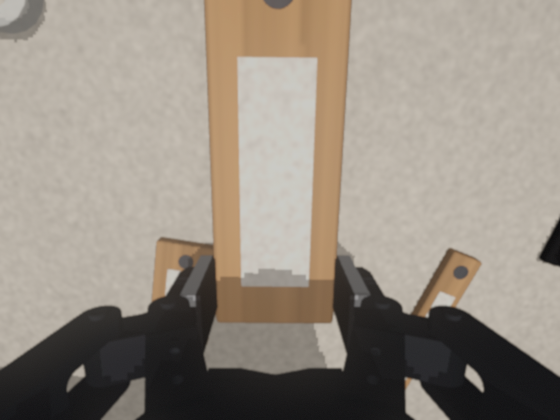

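The wrist view shows the board straight between the fingers, with its near end at row 322 and edges at columns 208–350. Next I refine the pile pose from the stored fixed views with an enlarged crop.

Run:
```python
from workcell import ctrl,cams
from h import *
s=ctrl.observe();i=cams.camera_info("wrist")
z=s['tcp_pos'][2]-1.4+12
print(cast(i,[[208,0],[350,0],[217,322],[333,322],[225,322]],z).round(1))
# predicted outlines of the estimate pile top from known size
def proj(i,X):
    c=np.array(X)@i['R'].T+i['t'];f,cx,cy=K(i);return c[:,:2]/c[:,2:]*f+[cx,cy]
out=[]
for n,(x0,y0,w,h) in {"top":(145,165,80,48),"scene":(340,160,80,55)}.items():
    im=cv2.imread(f"pics/{n}0.png");im=cv2.resize(im[y0:y0+h,x0:x0+w],(w*10,h*6 if 0 else h*5),interpolation=2) if 0 else cv2.resize(im[y0:y0+h,x0:x0+w],None,fx=5.8,fy=5.8,interpolation=2)
    for k in range(0,w,10): cv2.putText(im,str(x0+k),(int(k*5.8),8),0,.3,(0,0,255),1);cv2.line(im,(int(k*5.8),10),(int(k*5.8),14),(0,0,255))
    for k in range(0,h,10): cv2.putText(im,str(y0+k),(0,int(k*5.8)+4),0,.3,(0,0,255),1)
    out.append(im)
o=np.vstack(out);print(o.shape);cv2.imwrite("pics/crop2.png",o)
# plate: dark bluish-grey blob in top
im=cv2.imread("pics/top0.png");hsv=cv2.cvtColor(im,cv2.COLOR_BGR2HSV)
print(im[209,190],im[205,215],im[180,160],im[225,183])
```

```text
[[525.   68.6 140. ]
 [572.4  70.2 140. ]
 [526.9 -53.2 140. ]
 [576.1 -51.6 140. ]
 [530.3 -53.1 140. ]]
(597, 464, 3)
[116 125 133] [117 127 137] [76 72 71] [115 125 134]
```

View pics/crop2.png

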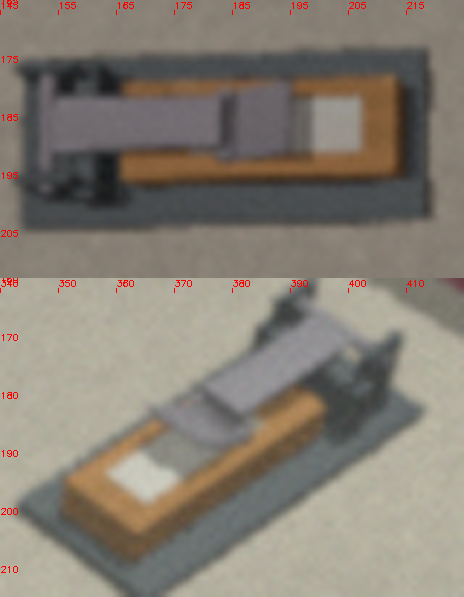

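Run:
```python
from workcell import cams
from h import *
i=cams.camera_info("scene");p=np.array([[65,209],[137,255],[325,120]])/5.8+[340,160];print("scene left,bottom,right",cast(i,p,32).round(1))
q=np.array([[20,232],[150,315],[425,133]])/5.8+[340,160];print("plate scene z8",cast(i,q,8).round(1))
i=cams.camera_info("top");p=np.array([[398,75],[400,180],[120,82]])/5.8+[145,165];print("top UR,LR,UL",cast(i,p,32).round(1))
q=np.array([[428,47],[432,217],[22,66],[24,228]])/5.8+[145,165];print("plate top z8",cast(i,q,8).round(1))
i=cams.camera_info("wrist");print("LR z20",cast(cams.camera_info("top"),[p[1]],8)[0].round(1))
```

```text
scene left,bottom,right [[516.6 149.2  32. ]
 [560.8 154.7  32. ]
 [551.8 296.8  32. ]]
plate scene z8 [[498.7 138.9   8. ]
 [578.8 149.7   8. ]
 [575.4 352.3   8. ]]
top UR,LR,UL [[559.2 151.2  32. ]
 [505.5 148.4  32. ]
 [554.8 292.4  32. ]]
plate top z8 [[579.5 141.1   8. ]
 [490.7 136.2   8. ]
 [568.3 352.    8. ]
 [483.5 346.1   8. ]]
LR z20 [509.8 153.2   8. ]
```

Pile centre is about (532, 221), its x axis about 92.4°. The plate and pile edges from the two views agree to within a few mm and match the given sizes. Next is the pre-insert pose.

Run:
```python
from workcell import ctrl
from h import *
go(ctrl.observe(),(538.8,52.6,70),2.4)
```

```text
t 6.3 tcp [551.  -34.3 129.4] shift [ 0.581 -0.062  0.397] turn [ 0.    -0.001 -0.004]
```

drive_tool([
  {"x": 0.1,"y": -0.01,"z": 0.05,"ax": 0,"ay": 0,"az": 0,"fingers": 0.4},
  {"x": 0.2,"y": -0.02,"z": 0.11,"ax": 0,"ay": 0,"az": 0,"fingers": 0.4},
  {"x": 0.3,"y": -0.03,"z": 0.17,"ax": 0,"ay": 0,"az": 0,"fingers": 0.4},
  {"x": 0.4,"y": -0.04,"z": 0.24,"ax": 0,"ay": 0,"az": 0,"fingers": 0.4},
  {"x": 0.5,"y": -0.05,"z": 0.31,"ax": 0,"ay": 0,"az": 0,"fingers": 0.4},
  {"x": 0.56,"y": -0.06,"z": 0.37,"ax": 0,"ay": 0,"az": -0.004,"fingers": 0.4},
  {"x": 0.58,"y": -0.06,"z": 0.4,"ax": 0,"ay": 0,"az": -0.004,"fingers": 0.4},
  {"x": 0.58,"y": -0.06,"z": 0.4,"ax": 0,"ay": 0,"az": -0.004,"fingers": 0.4},
])

```text
t: 6.97
tcp_pos: [539.5, 48.8, 67.7]
tool_rot: [0.694, 0.72, -0.001, -0.0]
contact_force: [-0.4, 0.7, -1.4]
finger_gap: 48.2
grip_force: 61.9
```

Run:
```python
from workcell import ctrl
from h import *
go(ctrl.observe(),(538.8,52.6,37.5),2.4)
```

```text
t 6.97 tcp [539.5  48.8  67.7] shift [ 0.025 -0.003  0.202] turn [-0.001  0.    -0.003]
```

drive_tool([
  {"x": 0,"y": 0,"z": 0.04,"ax": 0,"ay": 0,"az": 0,"fingers": 0.4},
  {"x": 0,"y": 0,"z": 0.08,"ax": 0,"ay": 0,"az": 0,"fingers": 0.4},
  {"x": 0,"y": 0,"z": 0.12,"ax": 0,"ay": 0,"az": 0,"fingers": 0.4},
  {"x": 0,"y": 0,"z": 0.16,"ax": 0,"ay": 0,"az": 0,"fingers": 0.4},
  {"x": 0,"y": 0,"z": 0.19,"ax": 0,"ay": 0,"az": 0,"fingers": 0.4},
  {"x": 0,"y": 0,"z": 0.19,"ax": 0,"ay": 0,"az": 0,"fingers": 0.4},
  {"x": 0,"y": 0,"z": 0.19,"ax": 0,"ay": 0,"az": 0,"fingers": 0.4},
  {"x": 0,"y": 0,"z": 0.19,"ax": 0,"ay": 0,"az": 0,"fingers": 0.4},
])

```text
t: 7.63
tcp_pos: [540.2, 48.9, 40.1]
tool_rot: [0.695, 0.719, 0.0, 0.0]
contact_force: [-0.2, 0.0, -1.2]
finger_gap: 48.3
grip_force: 61.9
```

Run:
```python
from workcell import ctrl,cams
from h import *
s=ctrl.observe();go(s,(533.8,172.6,35.5),2.4);print(s['contact_force'])
im=cams.get_image("scene")[:,:,::-1];t=cams.get_image("top")[:,:,::-1]
cv2.imwrite("pics/pre.png",np.hstack([cv2.resize(im[150:250,290:420],(390,300)),cv2.resize(t[140:240,130:260],(390,300))]))
```

```text
t 7.63 tcp [540.2  48.9  40.1] shift [ 0.826 -0.013  0.031] turn [ 0.    -0.    -0.003]
[-0.23221537  0.00690173 -1.2436545 ]
```

View pics/pre.png

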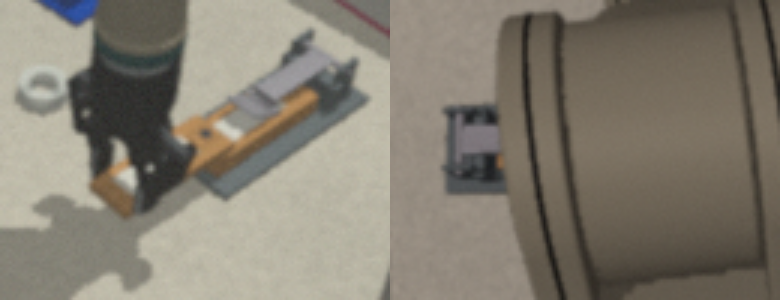

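The scene half shows the board in line with the pile, its leading end over the open end, just short of the lip. The top view is hidden by the forearm. Inserting in two strokes.

drive_tool([
  {"x": 0.03,"y": 0,"z": 0.02,"ax": 0,"ay": 0,"az": -0.003,"fingers": 0.4},
  {"x": 0.09,"y": 0,"z": 0.03,"ax": 0,"ay": 0,"az": -0.003,"fingers": 0.4},
  {"x": 0.15,"y": 0,"z": 0.03,"ax": 0,"ay": 0,"az": -0.003,"fingers": 0.4},
  {"x": 0.22,"y": 0,"z": 0.03,"ax": 0,"ay": 0,"az": -0.003,"fingers": 0.4},
  {"x": 0.29,"y": -0.005,"z": 0.03,"ax": 0,"ay": 0,"az": -0.003,"fingers": 0.4},
  {"x": 0.36,"y": -0.005,"z": 0.03,"ax": 0,"ay": 0,"az": -0.003,"fingers": 0.4},
  {"x": 0.43,"y": -0.005,"z": 0.03,"ax": 0,"ay": 0,"az": -0.003,"fingers": 0.4},
  {"x": 0.46,"y": -0.005,"z": 0.03,"ax": 0,"ay": 0,"az": -0.003,"fingers": 0.4},
])

```text
t: 8.4
tcp_pos: [535.8, 114.0, 35.2]
tool_rot: [0.693, 0.721, -0.004, 0.001]
contact_force: [1.1, -16.8, -0.5]
finger_gap: 48.0
grip_force: 62.1
```

Run:
```python
from workcell import ctrl,cams
from h import *
s=ctrl.observe();go(s,(533.8,172.6,35),2.4);print(s['contact_force'])
```

```text
t 8.4 tcp [535.8 114.   35.2] shift [ 0.391  0.002 -0.002] turn [-0.002  0.004 -0.001]
[  1.06802035 -16.84486474  -0.53666562]
```

drive_tool([
  {"x": 0,"y": 0,"z": 0,"ax": 0,"ay": 0,"az": 0,"fingers": 0.4},
  {"x": 0,"y": 0,"z": 0,"ax": 0,"ay": 0,"az": 0,"fingers": 0.4},
  {"x": 0,"y": 0,"z": 0,"ax": 0,"ay": 0,"az": 0,"fingers": 0.4},
  {"x": 0.01,"y": 0,"z": 0,"ax": 0,"ay": 0,"az": 0,"fingers": 0.4},
  {"x": 0.02,"y": 0,"z": 0,"ax": 0,"ay": 0,"az": 0,"fingers": 0.4},
  {"x": 0.03,"y": 0,"z": 0,"ax": 0,"ay": 0,"az": 0,"fingers": 0.4},
  {"x": 0.04,"y": 0,"z": 0,"ax": 0,"ay": 0,"az": 0,"fingers": 0.4},
  {"x": 0.05,"y": 0,"z": 0,"ax": 0,"ay": 0,"az": 0,"fingers": 0.4},
], squeeze=90)

```text
t: 9.07
tcp_pos: [535.1, 114.2, 34.8]
tool_rot: [0.695, 0.719, -0.007, 0.003]
contact_force: [1.9, -23.7, 0.4]
finger_gap: 46.4
grip_force: 92.5
```

Run:
```python
from workcell import ctrl,cams
from h import *
s=ctrl.observe();go(s,(533.8,172.6,34),2.4);print(s['contact_force'],s['ft_torque'])
im=cams.get_image("scene")[:,:,::-1];t=cams.get_image("wrist")[:,:,::-1]
cv2.imwrite("pics/mid.png",np.hstack([cv2.resize(im[140:230,310:420],(440,360),interpolation=2),cv2.resize(t,(360,270))[:,:].copy() if 0 else cv2.resize(t,(360,360))]))
```

```text
t 9.07 tcp [535.1 114.2  34.8] shift [ 0.39   0.005 -0.   ] turn [-0.003  0.007 -0.004]
[  1.91379511 -23.71492769   0.35661521] [-5.07713679e+00 -3.98166506e-01  2.31645966e-03]
```

View pics/mid.png

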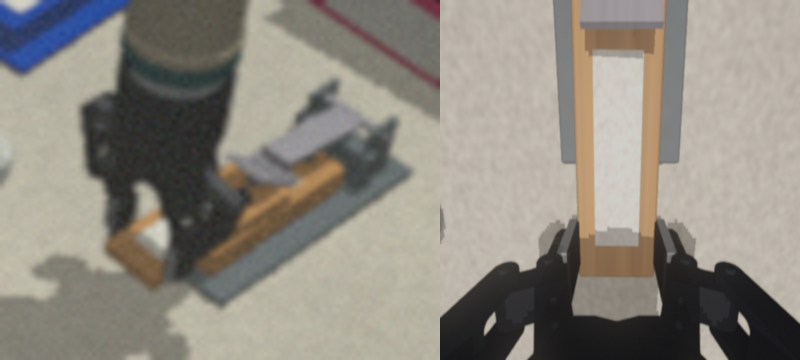

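The mid view shows the board under the lip edge and still held at the same spot (near end unchanged), but it has stalled at about 24 N just before the nose, so the wedge friction is high. I'll raise the board a few mm to help lift the arm, then push on.

drive_tool([
  {"x": -0.03,"y": 0,"z": -0.01,"ax": 0,"ay": 0,"az": 0,"fingers": 0.4},
  {"x": -0.05,"y": 0,"z": -0.03,"ax": 0,"ay": 0,"az": 0,"fingers": 0.4},
  {"x": -0.05,"y": 0,"z": -0.05,"ax": 0,"ay": 0,"az": 0,"fingers": 0.4},
  {"x": -0.03,"y": 0,"z": -0.05,"ax": 0,"ay": 0,"az": 0,"fingers": 0.4},
  {"x": 0,"y": 0,"z": -0.05,"ax": 0,"ay": 0,"az": 0,"fingers": 0.4},
  {"x": 0.03,"y": 0,"z": -0.05,"ax": 0,"ay": 0,"az": 0,"fingers": 0.4},
  {"x": 0.05,"y": 0,"z": -0.05,"ax": 0,"ay": 0,"az": 0,"fingers": 0.4},
  {"x": 0.05,"y": 0,"z": -0.05,"ax": 0,"ay": 0,"az": 0,"fingers": 0.4},
])

```text
t: 9.83
tcp_pos: [535.6, 132.5, 42.6]
tool_rot: [0.693, 0.721, -0.001, 0.0]
contact_force: [-0.1, -2.0, -3.8]
finger_gap: 46.9
grip_force: 93.1
```

Run:
```python
from workcell import ctrl,cams
from h import *
s=ctrl.observe();go(s,(533.8,172.6,34),2.4);print(s['contact_force'],s['ft_torque'])
```

```text
t 9.83 tcp [535.6 132.5  42.6] shift [ 0.268 -0.001  0.057] turn [-0.001  0.001 -0.001]
[-0.06641088 -2.01388844 -3.81399992] [-0.7622009  -0.0623164  -0.04986881]
```

It went through: y = 132, only 2 N, nose now on the board. Continuing home while lowering.

drive_tool([
  {"x": 0.04,"y": 0,"z": 0,"ax": 0,"ay": 0,"az": 0,"fingers": 0.4},
  {"x": 0.09,"y": 0,"z": 0.01,"ax": 0,"ay": 0,"az": 0,"fingers": 0.4},
  {"x": 0.14,"y": 0,"z": 0.02,"ax": 0,"ay": 0,"az": 0,"fingers": 0.4},
  {"x": 0.19,"y": 0,"z": 0.03,"ax": 0,"ay": 0,"az": 0,"fingers": 0.4},
  {"x": 0.23,"y": 0,"z": 0.04,"ax": 0,"ay": 0,"az": 0,"fingers": 0.4},
  {"x": 0.26,"y": 0,"z": 0.05,"ax": 0,"ay": 0,"az": 0,"fingers": 0.4},
  {"x": 0.26,"y": 0,"z": 0.05,"ax": 0,"ay": 0,"az": 0,"fingers": 0.4},
  {"x": 0.26,"y": 0,"z": 0.05,"ax": 0,"ay": 0,"az": 0,"fingers": 0.4},
])

```text
t: 10.5
tcp_pos: [534.5, 173.8, 35.6]
tool_rot: [0.692, 0.722, 0.001, -0.001]
contact_force: [-1.4, 2.3, -3.4]
finger_gap: 47.2
grip_force: 93.2
```

Run:
```python
from workcell import ctrl,cams
from h import *
s=ctrl.observe();go(s,(533.8,172.6,33.4),2.4);print(s['contact_force'],s['ft_torque'])
im=cams.get_image("scene")[:,:,::-1];t=cams.get_image("wrist")[:,:,::-1]
i=cams.camera_info("wrist");cv2.imwrite("pics/w5.png",t);cv2.imwrite("pics/s5.png",im)
cv2.imwrite("pics/home.png",np.hstack([cv2.resize(im[130:230,310:420],(330,300),interpolation=2),cv2.resize(t,(460,345))[45:]]))
```

```text
t 10.5 tcp [534.5 173.8  35.6] shift [-0.008 -0.005  0.014] turn [ 0.    -0.001  0.   ]
[-1.43154255  2.31530037 -3.44989424] [0.21284436 0.08921868 0.0717011 ]
```

View pics/home.png

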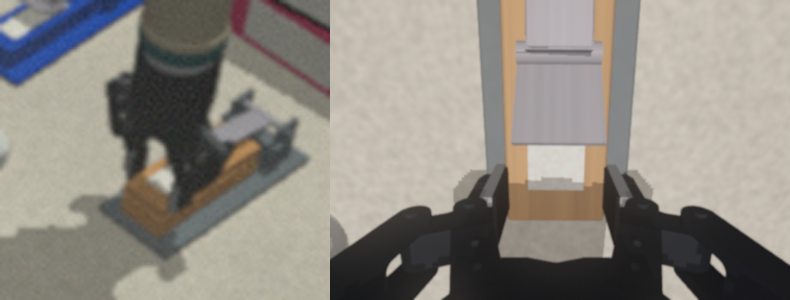

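The home view shows three boards stacked with the open ends flush, the nose on the board, and the board centred on the plate. Lower the last 2 mm and release.

drive_tool([
  {"x": -0.005,"y": 0,"z": 0.01,"ax": 0,"ay": 0,"az": 0,"fingers": 0.4},
  {"x": -0.005,"y": 0,"z": 0.018,"ax": 0,"ay": 0,"az": 0,"fingers": 0.4},
  {"x": -0.005,"y": 0,"z": 0.018,"ax": 0,"ay": 0,"az": 0,"fingers": 0.4},
  {"x": -0.005,"y": 0,"z": 0.018,"ax": 0,"ay": 0,"az": 0,"fingers": 0.65},
  {"x": -0.005,"y": 0,"z": 0.018,"ax": 0,"ay": 0,"az": 0,"fingers": 0.75},
  {"x": -0.005,"y": 0,"z": 0.018,"ax": 0,"ay": 0,"az": 0,"fingers": 0.85},
  {"x": -0.005,"y": 0,"z": 0.018,"ax": 0,"ay": 0,"az": 0,"fingers": 0.85},
  {"x": -0.005,"y": 0,"z": 0.018,"ax": 0,"ay": 0,"az": 0,"fingers": 0.85},
])

```text
t: 11.27
tcp_pos: [534.8, 170.6, 32.9]
tool_rot: [0.693, 0.721, -0.0, 0.0]
contact_force: [-0.3, 0.4, -1.1]
finger_gap: 72.5
grip_force: 0.0
```

drive_tool([
  {"x": -0.01,"y": 0,"z": -0.05,"ax": 0,"ay": 0,"az": 0,"fingers": 0.85},
  {"x": -0.03,"y": 0,"z": -0.12,"ax": 0,"ay": 0,"az": 0,"fingers": 0.85},
  {"x": -0.06,"y": 0,"z": -0.22,"ax": 0,"ay": 0,"az": 0,"fingers": 0.85},
  {"x": -0.1,"y": 0,"z": -0.34,"ax": 0,"ay": 0,"az": 0,"fingers": 0.85},
  {"x": -0.16,"y": 0,"z": -0.46,"ax": 0,"ay": 0,"az": 0,"fingers": 0.85},
  {"x": -0.22,"y": 0,"z": -0.58,"ax": 0,"ay": 0,"az": 0,"fingers": 0.85},
  {"x": -0.26,"y": 0,"z": -0.66,"ax": 0,"ay": 0,"az": 0,"fingers": 0.85},
  {"x": -0.26,"y": 0,"z": -0.66,"ax": 0,"ay": 0,"az": 0,"fingers": 0.85},
])

```text
t: 11.93
tcp_pos: [538.3, 130.4, 135.0]
tool_rot: [0.693, 0.72, 0.002, 0.002]
contact_force: [-0.1, 0.1, 0.5]
finger_gap: 72.5
grip_force: 0.0
```

Run:
```python
from workcell import ctrl,cams
from h import *
s=ctrl.observe();print(s['t'],s['tcp_pos'],s['contact_force'],s['finger_gap'])
i=cams.camera_info("wrist");im=cams.get_image("wrist");cv2.imwrite("pics/w6.png",im[:,:,::-1])
for z in (44,): print(*rects(i,im,z,300),sep="\n")
# wood edges by rows below/above: near end row and side columns at label-free rows
m=wood(im);n,l,st,_=cv2.connectedComponentsWithStats(m);
for k in range(1,n):
    if st[k,4]>300: print("blob",st[k])
ys,xs=np.where(m>0)
for r in range(0,420,20):
    c=np.where(m[r]>0)[0]
    if len(c): w=cast(i,[[c[0],r],[c[-1]+1,r]],44)[:,:2];print(r,c[0],c[-1],w.round(1).tolist())
```

```text
11.9333 [538.27941245 130.44082514 134.99904698] [-0.12926084  0.13285678  0.45244649] 72.51262899127623
(array([272.,  93.]), 533.5, 207.8, 109.1, 49.2, -88.19)
blob [ 231    0   83  183 5875]
0 231 313 [[507.8, 261.1], [556.6, 263.1]]
20 231 312 [[507.8, 250.5], [556.7, 252.4]]
40 232 312 [[508.5, 239.6], [557.5, 241.5]]
60 232 311 [[508.6, 228.3], [557.6, 230.3]]
80 232 310 [[508.7, 216.8], [557.8, 218.7]]
100 233 310 [[509.4, 204.9], [558.5, 206.8]]
120 233 309 [[509.5, 192.7], [558.7, 194.6]]
140 234 309 [[510.2, 180.1], [559.5, 182.0]]
160 234 308 [[510.3, 167.2], [559.7, 169.1]]
180 235 307 [[511.1, 153.9], [559.9, 155.7]]
```

The measured board spans about 49 mm at z = 44 mm. Its centreline is at x ≈ 533 against 532 for the pile, its open end at y ≈ 152.5 against 151, and its direction is 91.8°. It's home with the gripper clear, so I'm handing in.

```bash
python3 -c "
from workcell import ctrl
print(ctrl.sign_off())"
```

```text
the job is handed in; nothing more can be done
None
```

I put the 140 x 50 mm board on the grey holder's pile under the sprung arm, within about 2 mm of the pile by camera, let go, and handed in at about 12 s; the verdict was not reported.

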